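# Lock the bottle labeller's hold-down bar with its pin and start the run

### The arm

A 6-joint arm with a two-finger parallel gripper is mounted at the origin on the work surface. World frame = base frame: x ahead of the robot, y to its left, z up, the work surface at z = 0. Lengths are in m, angles in degrees, forces in N, time in s.
With the tool pointing down it reaches from about 0.275 to 0.85 m from the base axis. Payload 5.2 kg.
Tool frame: the origin (TCP) lies between the finger pads; the fingertips stand 8 mm ahead of it and the grasp point (between the pads) lies 11 mm behind it; z points along the fingers, y is the direction in which the jaws open and shut (so a half turn about z gives the same grasp; the last joint's range is limited). The gripper opens to 85 mm and grips with 20 to 120 N. Pads are 22 mm wide; open, the fingers measure 114 mm over their backs; the gripper's body (76 mm by 85 mm) begins 54 mm behind the grasp point. The pads swing forward as they close: fully open they stand 13 mm farther back than shut.
Start: joints at [-78.541, 14.817, 87.949, -0, 77.235, -11.62], TCP at [0.216, -0.506, 0.239] pointing down, gripper open.
Joint ranges: [-179.93, 179.93], [-52.35, 119.4], [10.71, 147.94], [-69.91, 249.91], [12.55, 155.21], [-178.61, 178.61]. Speed limits (degrees/s): [147.25, 147.25, 180, 180, 180, 180].

### API

Orientations are given as a 3x3 rotation matrix whose columns are the frame's x, y, z axes.
In Python, from station import robot gives the robot as it stands.
- The arm moves only by the tool apply_moves, never from a script. Its argument "steps" is one flat list of numbers, 5 for each row, row after row: the shift along the tool's x, y, z as a fraction of full scale, then the turn about the tool's z as a fraction of full scale, then the opening in per cent of the stroke, from 0 (shut) to 100 (fully open). A call has 1 to 20 rows; each row is the pose to reach, as a shift and turn from the pose measured when the call began, along the tool's axes at that moment; what a row does not reach only later rows make up. Full scale, the value 1, is 0.5 m for a shift and 30 degrees for a turn. A row lasts 1/10 s, in which the tool goes at most 50 mm and 8.59 degrees, less where a joint would pass 70% of its speed; a pose out of reach is approached as far as the arm can. A call with a number of a shift or a turn outside -1 to 1 is refused whole. A call with a gripper value outside its range is refused whole. The fingers move at their own pace and stop on an object; the grip force is fixed at half the most. Time passes only in rows, so rows that repeat a pose let the fingers close. It gives the time, the measured TCP pose, the force and the opening at its end, in the units of the state.
- robot.read_state(): the state, without advancing time (a new reading comes with each control period).
- robot.capture(name): name is "scene" or "top" or "wrist"; returns a dict with "frame" (480x640x3 uint8, red, green, blue), "range_z" (480x640 float32, m along the optical axis (not along the pixel's ray), 0 where there is no reading), "fovy" (degrees; the focal length in pixels is half the picture's height over the tangent of half this angle, whatever the lens; pixels are square), "cx", "cy" (the principal point, pixels), "xyz" and "rotation" of the camera in the world. Camera axes: x right, y down, z forward; pixel columns grow to the right and rows downward; lengths in m; the calibration is good to about 2 mm. A picture is of the moment at which its call begins.
- robot.sign_off(): hands the job in, once; it reports no verdict.
Trained networks look in a picture, given as the dict that the camera call returned (one of the last four; its "shot" number tells which), for a name from the list of things; names that differ only in an ending like _2 or _b are one class to them, and where a whole thing is asked for, a point or a joint stands for the part that bears it (a point fixed in the world has none). Each returns a list of dicts, best first, with "conf" (0 to 1); they miss things now and then, are a little off and sometimes report something else, mostly with a low value. They report only what shows in the picture. A call takes as long as a camera call. They do not tell look-alikes from the thing itself.
- robot.recognise(picture, name): "uv" ([column, row] in pixels, amid what is visible of it).
- robot.mark_of(picture, name): "uv" ([column, row] in pixels: a listed point, or the origin of a listed thing).
The state is a dict: "time_s": time; "q": joint angles; "qd": joint speeds; "joint_torque": joint torques, N m; "tcp_pos": TCP position; "tcp_rot": TCP orientation; "wrist_force": force on the tool from outside, world axes, zero at the start; "moment": the same for the moment, N m; "grip_width": opening from 0.0 (shut) to 1.0 (fully open).
Only numpy, scipy, OpenCV 4.12 (cv2) and the standard library are available. Lean on these libraries where they do the work, as an engineer would, in place of code of your own. Each camera call takes 0.05 s, during which the arm holds its last target. There are 200 camera calls.

### The job

Lock the bottle labeller's hold-down bar: take the loose lock pin out of its keeper, push it tip first from the near side through the two lugs and the bar's eye between them until it is fully home, and let go of it. Only then press the large round start button on the control box fully down, hold it down for about a second and release it, leaving the pin home. Do not press the small button, and leave the tasting cup, the label roll and the brush where they are.

Things in the scene. Friction and masses are not known exactly. Their poses are not given: they have to be found in the camera images.
- labeller: Bench bottle labeller, fixed on the counter, yaw within 0.3 rad. Grey base 260 x 235 x 25 mm. Origin: counter level, mid-length of the base; x points away from the robot, y left, z up. A dark wine bottle (74 mm diameter, axis 85 mm up, fixed) lies on it along x, 130 mm left of the pin holes. Two upright steel lugs stand at its near right corner, the bar's eye plate between them.
- lug_mouth (a point): Centre of the near lug's 17 mm hole on its near face, 95 mm above the counter; axes as the labeller's: the pin goes in along +x. Near lug, eye plate and far lug, each 10 mm thick, have 17 mm holes on one line and together take up 46 mm along x. Lugs are 44 mm wide, 115 mm high. The space in front of the near face is free.
- hold_bar (a joint): Angle of the flat steel hold-down bar (24 mm wide, top 133 mm up) that crosses the bottle from a pivot on the left (+y) to its eye plate between the lugs, rad: 0 = down (its start; it rests there by its weight, holes in line), grows as the eye end is lifted.
- lock_pin: Loose lock pin, 0.1 to 0.2 kg: black square handle 60 x 28 x 28 mm, round steel shaft 80 mm long, 14 mm diameter, tip tapered. Origin: middle of the handle's underside; x along the shaft to the tip, z up; axis 14 mm above the underside. Lies flat on its handle. At the start the handle is inside the keeper, only the shaft out: draw it out by the shaft, lay it down, take it again by the handle.
- pin_shoulder (a point): On the pin's axis, where the shaft meets the front face of the handle (30 mm ahead of the pin's origin, 14 mm above the underside). Home = this face against the near lug.
- pin_tip (a point): The very tip of the shaft, on the axis, 80 mm ahead of the shoulder.
- keeper: The pin's keeper: fixed steel sleeve 70 mm long, 46 mm wide, 44 mm high, no floor, open only at its +x end, 31 mm ahead of its origin (inside 38 mm wide, 40 mm high). Origin: on the counter, under its centre line; x points out of its mouth, roughly away from the robot. It stands to the left or right of the labeller.
- control_box: Grey control box 100 x 150 x 50 mm, fixed to the counter on the other side from the keeper. Origin: middle of its underside, z up. On its top, two plain metal push buttons in black collars: the large start button 35 mm to +y of the middle, the small one 45 mm to -y.
- start_top (a point): Centre of the top of the large round start button (44 mm diameter), 74 mm above the counter; it is pressed straight down. Its black collar, 60 mm across, is 12 mm lower; it goes 8 mm down.
- start (a joint): Travel of the start button, m: 0 = up, 0.008 = fully down (needs 6 N); a spring brings it back.
- feed_top (a point): Centre of the top of the small feed button (20 mm diameter); not to be pressed.
- feed (a joint): Travel of the small feed button, m: 0 = up, 0.006 = fully down.
- label_roll: Bystander: white paper roll, 90 mm diameter, 50 mm high, flat on the counter. Origin: middle of its underside.
- tasting_cup: Bystander: white ceramic tasting cup standing on the counter, 80 mm across the rim, 70 mm high. Origin: middle of its underside.
- brush: Bystander: hand brush lying on the counter on the robot's right.
Not all that is in view belongs to the job. What is meant by the control_box is not blue, and is the smaller of those in its own colour.

How it is judged (in metres and radians):
On the way, in this order (a step that is already met when the one before it is completed fails the run):
1. the pin is fully home through both lugs and the bar's eye, and let go (x of pin_shoulder in the frame of lug_mouth between -0.006 and 0.004 m and y of pin_shoulder in the frame of lug_mouth between -0.006 and 0.006 m and z of pin_shoulder in the frame of lug_mouth between -0.006 and 0.006 m and x of pin_tip in the frame of lug_mouth above 0.06 m and angle between the x axis of lock_pin and the x axis of lug_mouth, either way round below 0.15 rad and value of joint hold_bar below 0.06 rad and contact force between the fingers and lock_pin below 0.2 N), for 0.2 s.
2. the start button is held fully down with the pin home (x of pin_shoulder in the frame of lug_mouth between -0.006 and 0.004 m and y of pin_shoulder in the frame of lug_mouth between -0.006 and 0.006 m and z of pin_shoulder in the frame of lug_mouth between -0.006 and 0.006 m and x of pin_tip in the frame of lug_mouth above 0.06 m and angle between the x axis of lock_pin and the x axis of lug_mouth, either way round below 0.15 rad and value of joint hold_bar below 0.06 rad and value of joint start above 0.0068 m), for 0.5 s.
At the end, for the whole second after the job is handed in: Pin at rest in line with the holes (0.15 rad) through both lugs and the eye of the lowered bar, its shoulder within 6 mm of the near lug's face and of the hole's axis; start button, held at least 6.8 mm down for 0.5 s after that, is up again (within 1.5 mm) (x of pin_shoulder in the frame of lug_mouth between -0.006 and 0.004 m and y of pin_shoulder in the frame of lug_mouth between -0.006 and 0.006 m and z of pin_shoulder in the frame of lug_mouth between -0.006 and 0.006 m and x of pin_tip in the frame of lug_mouth above 0.06 m and angle between the x axis of lock_pin and the x axis of lug_mouth, either way round below 0.15 rad and value of joint hold_bar below 0.06 rad and value of joint start below 0.0015 m and linear speed of lock_pin below 0.02 m/s); the robot touches nothing.
It fails at once if the start button is pressed while the pin is not home (value of joint start above 0.004 m and not (x of pin_shoulder in the frame of lug_mouth between -0.006 and 0.004 m and y of pin_shoulder in the frame of lug_mouth between -0.006 and 0.006 m and z of pin_shoulder in the frame of lug_mouth between -0.006 and 0.006 m and x of pin_tip in the frame of lug_mouth above 0.06 m and angle between the x axis of lock_pin and the x axis of lug_mouth, either way round below 0.15 rad and value of joint hold_bar below 0.06 rad)).
It fails at once if the small button is pressed (value of joint feed above 0.003 m).
It fails at once if the tasting cup is moved by more than 30 mm or tipped (distance of tasting_cup from where it was at the start of the episode above 0.03 m or angle between tasting_cup's own z axis and vertical above 0.4 rad).
It fails at once if the label roll is moved by more than 30 mm or tipped (distance of label_roll from where it was at the start of the episode above 0.03 m or angle between label_roll's own z axis and vertical above 0.4 rad).
It fails at once if the brush is moved by more than 30 mm (distance of brush from where it was at the start of the episode above 0.03 m).
It also fails if it takes over 64 s, if anything falls off the work surface, if the arm or the gripper's body presses on something with over 40 N, if the wrist force passes 120 N, or if a joint passes its speed limit or range.

## Working session

There is one attempt and no reset: what is moved stays moved. The work goes in short steps, Python scripts to look and compute and a tool call to move; the robot and the scene stay as the last step left them, time stands still between calls to the robot, and variables do not carry over. Pictures are saved under pics/ and viewed, about 8 in all and at most 12, crops included, and the job is handed in when it is done.

Besides the shell and the picture viewer there is one more tool, called after "Call:" as name(argument=value, ...) on one line, values as JSON. apply_moves: Moves the arm, as the interface text tells. Its arguments: {"type":"object","properties":{"steps":{"type":"array","items":{"type":"number"}}},"required":["steps"]}

```bash
mkdir -p pics
cat > h.py <<'E'
import numpy as np, cv2
from station import robot
def K(p): return p["frame"].shape[0]/2/np.tan(np.radians(p["fovy"])/2)
def pt(p,u,v,z=None,r=2):
    """world point at pixel: by depth, or on plane height z"""
    f=K(p); R=np.array(p["rotation"]); c=np.array(p["xyz"])
    d=R@np.array([(u-p["cx"])/f,(v-p["cy"])/f,1.])
    if z is not None: return c+d*(z-c[2])/d[2]
    a=p["range_z"][int(v)-r:int(v)+r+1,int(u)-r:int(u)+r+1]; a=a[a>0]
    return c+d*np.median(a) if a.size else None
def px(p,w):
    q=np.array(p["rotation"]).T@(np.array(w)-p["xyz"]); return q[:2]/q[2]*K(p)+[p["cx"],p["cy"]]
def cloud(p):
    f=K(p); v,u=np.mgrid[:480,:640]; z=p["range_z"]
    P=np.stack([(u-p["cx"])/f*z,(v-p["cy"])/f*z,z],-1)@np.array(p["rotation"]).T+p["xyz"]
    P[z<=0]=np.nan; return P
def save(p,n,crop=None,s=1):
    im=p["frame"][:,:,::-1]
    if crop: a,b,c,d=crop; im=im[b:d,a:c]
    cv2.imwrite(f"pics/{n}.png",cv2.resize(im,None,fx=s,fy=s,interpolation=cv2.INTER_CUBIC))
E
python3 - <<'E'
from h import *
np.set_printoptions(precision=4,suppress=True)
for n in("top","scene"):
    p=robot.capture(n); save(p,n+"1"); np.savez(n+"1.npz",**{k:p[k] for k in p})
    print(n,p["xyz"],np.array(p["rotation"]).tolist(),p["fovy"])
    for k in["labeller","lug_mouth","lock_pin","pin_shoulder","pin_tip","keeper","control_box","start_top","feed_top","label_roll","tasting_cup","brush"]:
        print(k,[(m["uv"],round(m["conf"],2),pt(p,*m["uv"])) for m in robot.mark_of(p,k)][:4])
E
```

```text
top [ 0.3473 -0.108   1.3868] [[0.018417114536923077, -0.9955436278339103, 0.09248618800356496], [-0.9994401178044916, -0.015746686204199233, 0.029521056832888963], [-0.027933149036190603, -0.09297809931851364, -0.9952762492052338]] 43.63479452848453
labeller [([260.9, 123.5], 0.93, array([0.7223, 0.0588, 0.0966]))]
lug_mouth [([292.5, 176.9], 0.83, array([ 0.6097, -0.0115,  0.0657])), ([177.4, 132.1], 0.63, array([0.7256, 0.2683, 0.0063]))]
lock_pin []
pin_shoulder [([142.0, 234.2], 0.76, array([0.4776, 0.3292, 0.0446]))]
pin_tip [([132.3, 198.7], 0.52, array([0.5656, 0.3704, 0.001 ]))]
keeper [([147.9, 247.3], 0.74, array([0.4481, 0.3144, 0.0445]))]
control_box [([426.1, 367.1], 0.96, array([ 0.197 , -0.3096,  0.0667])), ([321.5, 295.3], 0.75, array([ 0.3471, -0.0808,  0.0511]))]
start_top [([408.4, 260.1], 0.68, array([ 0.4271, -0.2697,  0.0734])), ([403.3, 137.8], 0.66, array([ 0.719 , -0.2655,  0.0013])), ([407.7, 382.3], 0.57, array([ 0.1682, -0.2663,  0.0982]))]
feed_top [([459.8, 370.5], 0.59, array([ 0.1946, -0.376 ,  0.0948])), ([339.0, 291.1], 0.54, array([ 0.3569, -0.1193
[... 1247 characters left out ...]
art_top [([270.0, 153.5], 0.82, array([ 0.1719, -0.2673,  0.095 ])), ([248.0, 220.6], 0.77, array([ 0.4298, -0.269 ,  0.0717])), ([337.0, 202.3], 0.53, array([ 0.3232, -0.0512,  0.0712]))]
feed_top [([232.7, 155.7], 0.61, array([ 0.194 , -0.3733,  0.0905])), ([310.7, 210.3], 0.56, array([ 0.361 , -0.1166,  0.0671])), ([216.3, 220.4], 0.55, array([ 0.4187, -0.3603,  0.0474]))]
label_roll [([225.3, 333.1], 0.66, array([ 0.7499, -0.2392,  0.048 ])), ([477.8, 270.3], 0.53, array([0.4791, 0.3153, 0.0413]))]
tasting_cup [([459.3, 368.7], 0.97, array([0.7645, 0.2531, 0.06  ])), ([366.6, 363.5], 0.7, array([0.8125, 0.0654, 0.1143]))]
brush [([132.4, 274.8], 0.74, array([ 0.606 , -0.5205,  0.0168]))]
```

View pics/top1.png

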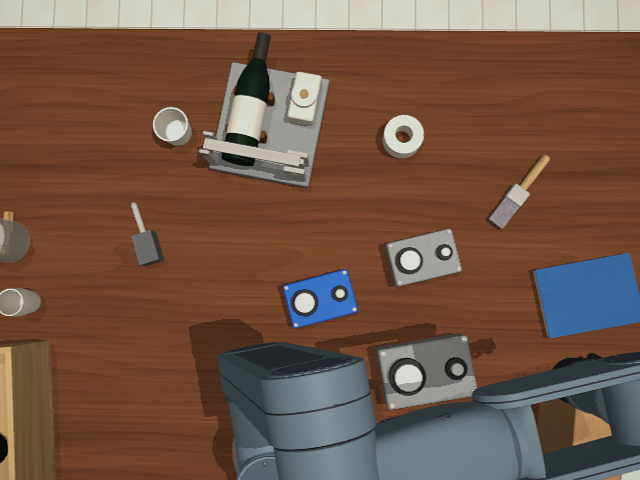

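View pics/scene1.png

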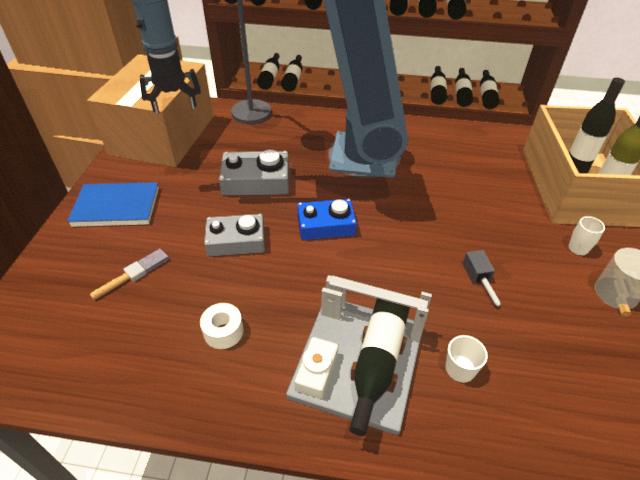

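Both views show two grey boxes and one blue one. Top-view candidates for the control box are small grey (424,258), large grey (427,370) and blue (320,297), so by the description it is the small grey box with its start button at (408,260). The keeper is at (146,248) with the shaft tip at (134,204), and the lugs are at (293,165). The cup (172,126), roll (403,136) and brush (520,190) are to be left alone.

Run:
```python
from h import *
np.set_printoptions(precision=4,suppress=True)
p=dict(np.load("top1.npz")); P=cloud(p)
def rect(n,lo,hi,x0,x1,y0,y1):
    m=(P[...,2]>lo)&(P[...,2]<hi)&(P[...,0]>x0)&(P[...,0]<x1)&(P[...,1]>y0)&(P[...,1]<y1)
    q=P[m]; r=cv2.minAreaRect((q[:,:2]*1000).astype(np.float32)); print(n,m.sum(),q.mean(0),[np.round(a,1) for a in r])
rect("keeper",.036,.052,.38,.52,.25,.37)
rect("shaft",.012,.03,.49,.62,.3,.45)
rect("bar",.12,.145,.55,.75,-.06,.25)
rect("lugs",.1,.12,.55,.75,-.06,.05)
rect("base",.015,.035,.5,.95,-.15,.25)
rect("box",.04,.056,.36,.52,-.4,-.2)
rect("start",.066,.08,.36,.52,-.4,-.2)
rect("roll",.04,.06,.65,.85,-.35,-.2)
rect("bigbox",.056,.08,.1,.3,-.42,-.2)
s=robot.read_state(); print(s["tcp_pos"],s["tcp_rot"],s["time_s"],s["grip_width"])
im=p["frame"][:,:,::-1]
a=cv2.resize(im[180:280,90:220],(520,400),interpolation=cv2.INTER_CUBIC)
b=cv2.resize(im[120:200,250:330],(400,400),interpolation=cv2.INTER_CUBIC)
c=cv2.resize(im[215:295,370:470],(500,400),interpolation=cv2.INTER_CUBIC)
o=np.zeros((400,520+400,3),np.uint8);o[:,:520]=a;o[:,520:]=b
o=cv2.resize(o,(800,348)); c=cv2.resize(c,(310,248)); o=np.vstack([o,np.zeros((250,800,3),np.uint8)]); o[350:598,:310]=c
cv2.imwrite("pics/crop2.png",o)
```

```text
keeper 654 [0.448  0.3225 0.0444] [array([447.9, 323.6]), array([71.3, 48.4]), np.float64(18.1)]
shaft 176 [0.5221 0.351  0.0197] [array([521.8, 351.9]), array([69.9, 14.7]), np.float64(18.9)]
bar 1635 [0.6634 0.0844 0.131 ] [array([687.2,  66.5]), array([221., 120.]), np.float64(82.3)]
lugs 219 [ 0.6306 -0.0217  0.1137] [array([633.9, -19.7]), array([43.6, 48.2]), np.float64(79.5)]
base 5158 [0.7319 0.0401 0.0254] [array([751.6,  89.3]), array([315.6, 262.3]), np.float64(79.8)]
box 2182 [ 0.4368 -0.3093  0.0499] [array([ 436.6, -305.9]), array([100.2, 151.5]), np.float64(14.4)]
start 414 [ 0.4308 -0.2864  0.0732] [array([ 430.5, -304.6]), array([ 51.6, 122.1]), np.float64(7.3)]
roll 1016 [ 0.7138 -0.2587  0.0499] [array([ 715.2, -258.4]), array([88.1, 89.9]), np.float64(89.1)]
bigbox 4297 [ 0.189  -0.3153  0.0664] [array([ 186.2, -312.1]), array([132.8, 198.4]), np.float64(10.6)]
[ 0.2156 -0.506   0.2393] [[ 0.92    0.392  -0.    ]
 [ 0.392  -0.92    0.0001]
 [ 0.     -0.0001 -1.    ]] 1.3 0.9964210220944938
```

View pics/crop2.png

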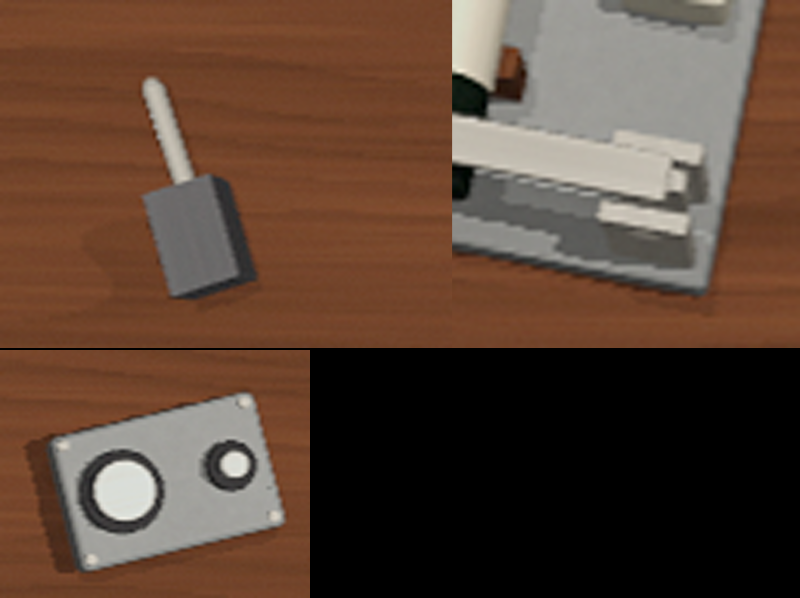

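Call:
apply_moves(steps=[0.622,-0.669,0,0.153,100,0.622,-0.669,0,0.153,100,0.622,-0.669,0,0.153,100,0.622,-0.669,0,0.153,100,0.622,-0.669,0,0.153,100,0.622,-0.669,0,0.153,100,0.622,-0.669,0,0.153,100,0.622,-0.669,0,0.153,100,0.622,-0.669,0,0.153,100,0.622,-0.669,0,0.153,100,0.622,-0.669,0,0.153,100,0.622,-0.669,0,0.153,100])

```text
time_s: 2.5
tcp_pos: [0.3706, -0.0771, 0.2394]
tcp_rot: [[0.948, 0.317, -0.0], [0.317, -0.948, -0.001], [-0.0, 0.001, -1.0]]
wrist_force: [-0.1, -1.4, -0.2]
grip_width: 1.001
```

Call:
apply_moves(steps=[0.568,-0.718,0.08,0,100,0.568,-0.718,0.08,0,100,0.568,-0.718,0.08,0,100,0.568,-0.718,0.08,0,100,0.568,-0.718,0.08,0,100,0.568,-0.718,0.08,0,100,0.568,-0.718,0.08,0,100,0.568,-0.718,0.08,0,100,0.568,-0.718,0.08,0,100,0.568,-0.718,0.08,0,100,0.568,-0.718,0.08,0,100,0.568,-0.718,0.08,0,100])

```text
time_s: 3.7
tcp_pos: [0.5266, 0.3509, 0.1986]
tcp_rot: [[0.949, 0.315, -0.001], [0.315, -0.949, -0.002], [-0.002, 0.002, -1.0]]
wrist_force: [-0.2, 0.2, -0.8]
grip_width: 0.999
```

```bash
cat > meas.py <<'E'
from h import *
np.set_printoptions(precision=4,suppress=True)
def rel(w):
    s=robot.read_state(); R=np.array(s["tcp_rot"]); return R.T@(np.array(w)-s["tcp_pos"])
def rect(P,n,lo,hi,x0,x1,y0,y1):
    m=(P[...,2]>lo)&(P[...,2]<hi)&(P[...,0]>x0)&(P[...,0]<x1)&(P[...,1]>y0)&(P[...,1]<y1)
    q=P[m]
    if len(q)<5: print(n,"none");return
    r=cv2.minAreaRect((q[:,:2]*1000).astype(np.float32)); print(n,m.sum(),q.mean(0),[np.round(a,1) for a in r]); return q
E
python3 - <<'E'
from meas import *
p=robot.capture("wrist"); save(p,"w1"); P=cloud(p)
print(p["xyz"],p["rotation"])
q=rect(P,"shaft",.01,.03,.48,.62,.3,.45)
rect(P,"keeper",.036,.052,.38,.52,.25,.37)
l=cv2.fitLine(q[:,:2].astype(np.float32),cv2.DIST_HUBER,0,.01,.01).ravel(); print(l,np.degrees(np.arctan2(l[1],l[0])))
for k in["pin_shoulder","pin_tip"]: print(k,[(m["uv"],m["conf"],pt(p,*m["uv"],z=.014)) for m in robot.mark_of(p,k)])
E
```

```text
[0.6078 0.3776 0.3342] [[ 0.3149 -0.8963 -0.3121]
 [-0.9491 -0.2969 -0.1051]
 [ 0.0015  0.3293 -0.9442]]
shaft 1313 [0.5154 0.347  0.0207] [array([513.2, 346.7]), array([91.1, 29.5]), np.float64(35.0)]
keeper 3171 [0.4514 0.3234 0.045 ] [array([449.4, 322.7]), array([71.3, 46. ]), np.float64(18.7)]
[0.8986 0.4389 0.5154 0.347 ] 26.030922
pin_shoulder [([316.7, 263.8], 0.83, array([0.48  , 0.3324, 0.014 ]))]
pin_tip [([308.8, 184.8], 0.55, array([0.5538, 0.3649, 0.014 ]))]
```

View pics/w1.png

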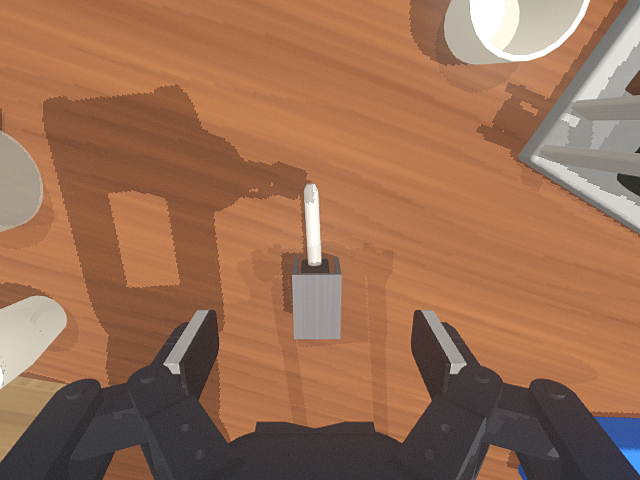

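Call:
apply_moves(steps=[0,-0.004,0.2,-0.133,100,0,-0.004,0.34,-0.133,60,0,-0.004,0.34,-0.133,60,0,-0.004,0.34,-0.133,60,0,-0.004,0.376,-0.133,60,0,-0.004,0.376,-0.133,60,0,-0.004,0.376,-0.133,60])

```text
time_s: 4.55
tcp_pos: [0.5261, 0.3524, 0.0124]
tcp_rot: [[0.925, 0.379, 0.001], [0.379, -0.925, -0.001], [0.0, 0.001, -1.0]]
wrist_force: [0.1, 0.5, -0.3]
grip_width: 0.598
```

Run:
```python
from meas import *
p=robot.capture("wrist"); save(p,"w2")
```

```text
(no output)
```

View pics/w2.png

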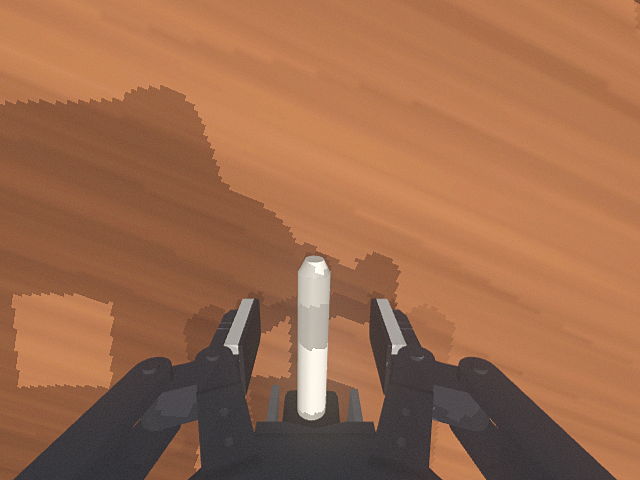

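The shaft lies centred between the pads and parallel to them (308-316, 260-415). Closing, then drawing out 85 mm.

Call:
apply_moves(steps=[0,0,0,0,0,0,0,0,0,0,0,0,0,0,0,0,0,0,0,0,0,0,0,0,0,0,0,0,0,0,0.03,0,0,0,0,0.06,0,0,0,0,0.09,0,0,0,0,0.12,0,0,0,0,0.15,0,0,0,0,0.17,0,0,0,0,0.17,0,0,0,0,0.17,0,0,0,0])

```text
time_s: 6.0
tcp_pos: [0.6057, 0.3852, 0.0136]
tcp_rot: [[0.925, 0.38, 0.003], [0.38, -0.925, 0.0], [0.003, 0.001, -1.0]]
wrist_force: [2.0, -0.0, 4.3]
grip_width: 0.132
```

Run:
```python
from meas import *
p=robot.capture("scene"); save(p,"s3",(400,200,600,350),4)
p=robot.capture("top"); P=cloud(p)
```

```text
(no output)
```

View pics/s3.png

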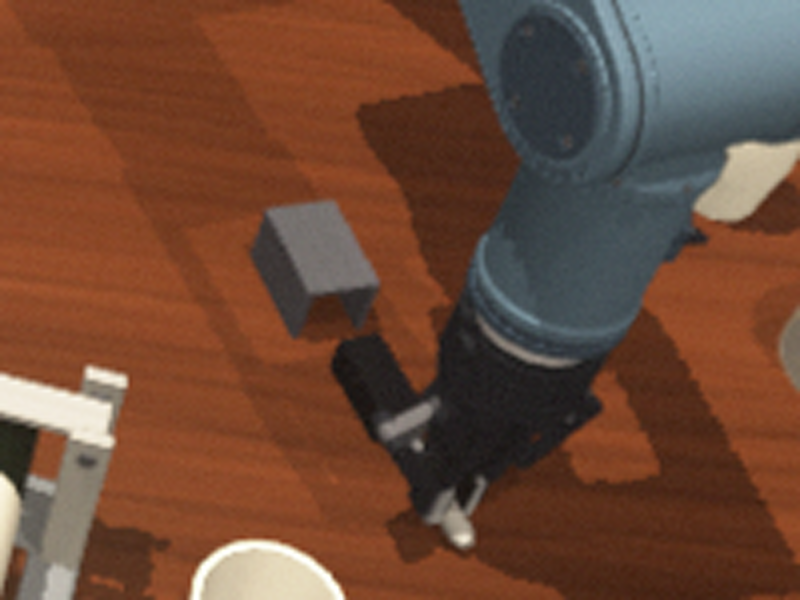

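Call:
apply_moves(steps=[0,0,0,0,60,0,0,0,0,60,0,0,0,0,60,0,0,-0.1,0,60,0,0,-0.2,0,60,-0.1,0,-0.3,0,80,-0.16,0,-0.3,0,80,-0.16,0,-0.3,0,80,-0.16,0,-0.3,0,80,-0.16,0,-0.3,0,80])

```text
time_s: 7.1
tcp_pos: [0.5317, 0.3549, 0.1631]
tcp_rot: [[0.925, 0.38, 0.004], [0.38, -0.925, 0.0], [0.004, 0.001, -1.0]]
wrist_force: [0.6, -0.0, 0.1]
grip_width: 0.802
```

Run:
```python
from meas import *
p=robot.capture("wrist"); save(p,"w4"); P=cloud(p)
h=rect(P,"handle",.022,.034,.49,.60,.31,.42)
s=rect(P,"shaft",.0165,.024,.565,.68,.34,.46)
rect(P,"keeper",.036,.052,.38,.52,.25,.37)
for k in["lock_pin","pin_shoulder","pin_tip"]: print(k,[(m["uv"],m["conf"],pt(p,*m["uv"],z=.014),rel(pt(p,*m["uv"],z=.014))) for m in robot.mark_of(p,k)])
```

```text
handle 2515 [0.537  0.3575 0.0283] [array([551.8, 363. ]), array([103.3,  27.8]), np.float64(21.2)]
shaft 1655 [0.6    0.3824 0.0206] [array([598.2, 381.6]), array([75.8, 13.5]), np.float64(21.8)]
keeper 3804 [0.4517 0.3236 0.045 ] [array([449.2, 322.7]), array([71.4, 46. ]), np.float64(18.8)]
lock_pin [([312.8, 221.1], 0.72, array([0.5367, 0.3579, 0.014 ]), array([ 0.0051, -0.0011,  0.1485]))]
pin_shoulder [([315.1, 194.4], 0.68, array([0.559 , 0.3649, 0.014 ]), array([0.0285, 0.0008, 0.1485]))]
pin_tip [([315.4, 89.3], 0.61, array([0.6342, 0.3956, 0.014 ]), array([0.1098, 0.001 , 0.1488]))]
```

View pics/w4.png

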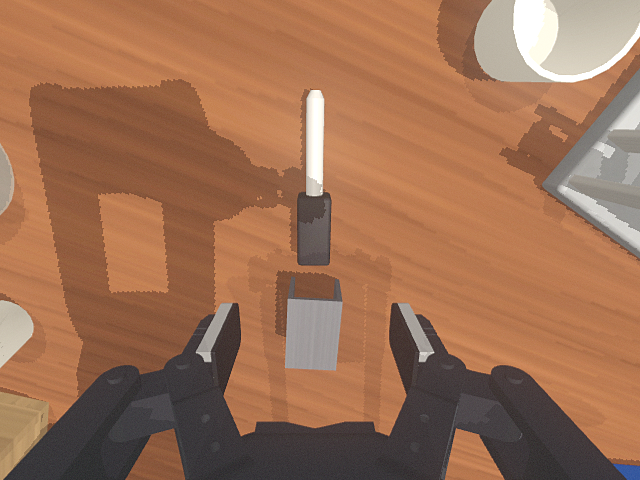

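Call:
apply_moves(steps=[0.016,0,0.15,0,70,0.016,0,0.26,0,70,0.016,0,0.304,0,70,0.016,0,0.304,0,70,0.016,0,0.304,0,70,0.016,0,0.304,0,0,0.016,0,0.304,0,0,0.016,0,0.304,0,0,0.016,0,0.304,0,0,0.016,0,0.304,0,0,0.016,0,0.304,0,0,0.016,0,0.3,0,0,0.016,0,0.2,0,0,0.016,0,0.1,0,0,0.016,0,0,0,0,0.016,0,0,0,0,0.016,0,0,0,0])

```text
time_s: 9.0
tcp_pos: [0.5395, 0.3581, 0.164]
tcp_rot: [[0.925, 0.379, 0.005], [0.379, -0.925, 0.001], [0.005, 0.001, -1.0]]
wrist_force: [-0.4, 0.0, -2.8]
grip_width: 0.315
```

Run:
```python
from meas import *
p=robot.capture("wrist"); save(p,"w5"); P=cloud(p)
s=robot.read_state(); R=np.array(s["tcp_rot"]); Q=(P-s["tcp_pos"])@R
# shaft points in tool frame
m=(Q[...,0]>.03)&(Q[...,0]<.13)&(abs(Q[...,1])<.02)&(Q[...,2]>-.04)&(Q[...,2]<.03)
q=Q[m]; print(m.sum(),q.mean(0))
for a in np.arange(.02,.13,.01):
    t=q[abs(q[:,0]-a)<.005]
    if len(t): print(round(a,3),len(t),np.median(t[:,1]),t[:,1].min(),t[:,1].max(),np.percentile(t[:,2],5))
print("tip x",q[:,0].max())
for k in["pin_shoulder","pin_tip"]: print(k,[(m["uv"],m["conf"]) for m in robot.mark_of(p,k)])
p=robot.capture("top"); P=cloud(p); np.savez("top2.npz",**{k:p[k] for k in p}); save(p,"t5",(230,110,350,210),5)
rect(P,"nearlug",.1,.12,.58,.63,-.06,.05)
rect(P,"farlug",.1,.12,.635,.7,-.06,.05)
```

```text
6769 [ 0.068   0.0004 -0.0102]
0.03 382 0.00041856686965530517 -0.006532054748696689 0.007386174597297387 -0.012208442812105345
0.04 798 0.00022759328658499613 -0.0063983092027832455 0.007306842706101787 -0.012343120284769875
0.05 849 0.00023199623218852933 -0.006650072489592742 0.007102982873115809 -0.012247052024189277
0.06 927 0.00024237893694810023 -0.006530196482615827 0.0073895771079034766 -0.012210135139833038
0.07 982 0.0002506147760694366 -0.00661475495057336 0.007180715795246021 -0.01235899249221827
0.08 1073 0.00025418407768367 -0.006626268924771883 0.007374976424269709 -0.012184106773870499
0.09 1163 0.00026464895272288727 -0.006655969051899109 0.007252255590080291 -0.01223186396137677
0.1 595 0.00026583121447563854 -0.006610123811158062 0.007065756956041411 -0.011296276195484243
tip x 0.10156726607122303
pin_shoulder [([313.9, 283.1], 0.66), ([312.7, 321.0], 0.6)]
pin_tip [([312.6, 78.6], 0.89)]
nearlug 123 [ 0.6157 -0.0181  0.1135] [array([615.7, -16.6]), array([20.3, 44.6]), np.float64(5.0)]
farlug 87 [ 0.6511 -0.0263  0.1141] [array([650.9, -22.9]), array([43. , 11.5]), np.float64(80.4)]
```

View pics/w5.png

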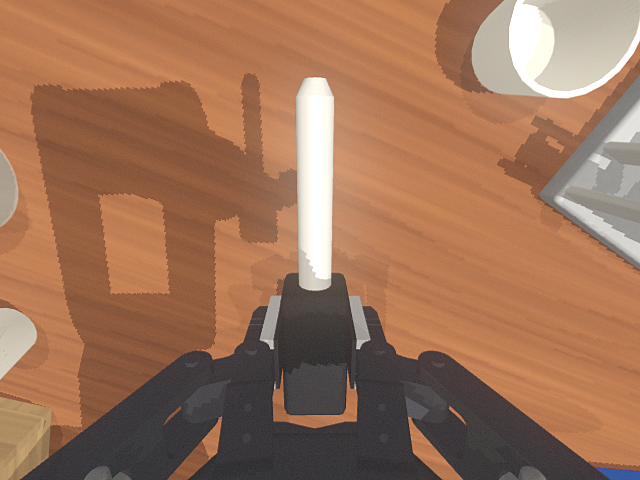

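Call:
apply_moves(steps=[-0.375,0.605,-0.04,1,0,-0.375,0.605,-0.04,1,0,-0.375,0.605,-0.04,1,0,-0.375,0.605,-0.04,1,0,-0.375,0.605,-0.04,1,0,-0.375,0.605,-0.04,1,0,-0.375,0.605,-0.04,1,0,-0.375,0.605,-0.04,1,0,-0.375,0.605,-0.04,1,0,-0.375,0.605,-0.04,1,0,-0.375,0.605,-0.04,1,0,-0.375,0.605,-0.04,1,0])

```text
time_s: 10.4
tcp_pos: [0.479, 0.0077, 0.1803]
tcp_rot: [[0.991, -0.132, -0.002], [-0.132, -0.991, -0.002], [-0.002, 0.002, -1.0]]
wrist_force: [-0.2, -0.4, -1.9]
grip_width: 0.319
```

```bash
cat > lug.py <<'E'
from meas import *
def go(n):
    p=robot.capture("wrist"); save(p,n); P=cloud(p)
    s=robot.read_state(); R=np.array(s["tcp_rot"]); t=np.array(s["tcp_pos"]); Q=(P-t)@R
    print("yaw",np.degrees(np.arctan2(R[1,0],R[0,0])),t)
    m=(Q[...,0]>.03)&(Q[...,0]<.11)&(abs(Q[...,1])<.012)&(Q[...,2]>-.03)&(Q[...,2]<.01)
    q=Q[m]; print("shaft y",(q[:,1].min()+q[:,1].max())/2,"top z",np.percentile(q[:,2],5),"tip",q[:,0].max())
    for n,x0,x1 in(("near",.59,.634),("far",.637,.69)):
        m=(P[...,2]>.104)&(P[...,2]<.122)&(P[...,0]>x0)&(P[...,0]<x1)&(P[...,1]>-.07)&(P[...,1]<.05)
        m=cv2.morphologyEx(m.astype(np.uint8),cv2.MORPH_OPEN,np.ones((3,3)))>0
        w=P[m]
        if len(w)<20: print(n,len(w)); continue
        r=cv2.minAreaRect((w[:,:2]*1000).astype(np.float32)); c=np.array([*r[0],0])/1000; c[2]=np.median(w[:,2])
        print(n,m.sum(),[np.round(a,1) for a in r],"z",c[2],"tool",(c-t)@R)
        ys,xs=np.nonzero(m); print("  px",xs.min(),xs.max(),ys.min(),ys.max())
E
python3 -c "
from lug import *
go('w6')"
```

```text
yaw -7.5758072305526 [0.479  0.0076 0.1805]
shaft y -6.120647165565709e-05 top z -0.009725554809748337 tip 0.10052590968144244
near 2133 [array([616.5, -16.8]), array([44.2,  9.2]), np.float64(80.0)] z 0.11589289990999499 tool [0.1396 0.0059 0.0643]
  px 283 371 0 26
far 0
```

View pics/w6.png

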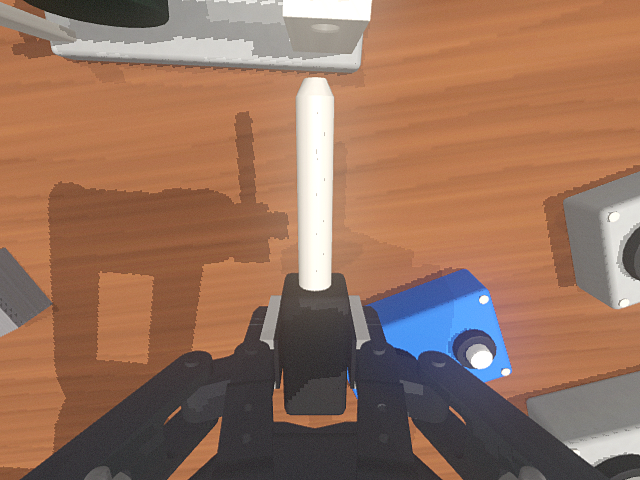

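Call:
apply_moves(steps=[0,0,0.09,0.08,0,0,0,0.177,0.08,0,0,0,0.177,0.08,0,0,0,0.177,0.08,0,0,0,0.177,0.08,0])

```text
time_s: 10.95
tcp_pos: [0.4806, 0.0074, 0.094]
tcp_rot: [[0.985, -0.173, 0.001], [-0.172, -0.985, -0.003], [0.002, 0.002, -1.0]]
wrist_force: [0.5, -0.2, -1.4]
grip_width: 0.314
```

```bash
python3 -c "
from lug import *
go('w7'); go('w7')"
```

```text
yaw -9.9440106623409 [0.4808 0.0073 0.0942]
shaft y -2.49987820919134e-05 top z -0.009568359531347215 tip 0.10041644627237716
near 0
far 0
yaw -9.954012216407133 [0.4806 0.0072 0.0941]
shaft y 1.854879789672673e-05 top z -0.009889838180469152 tip 0.10066085449541423
near 0
far 0
```

View pics/w7.png

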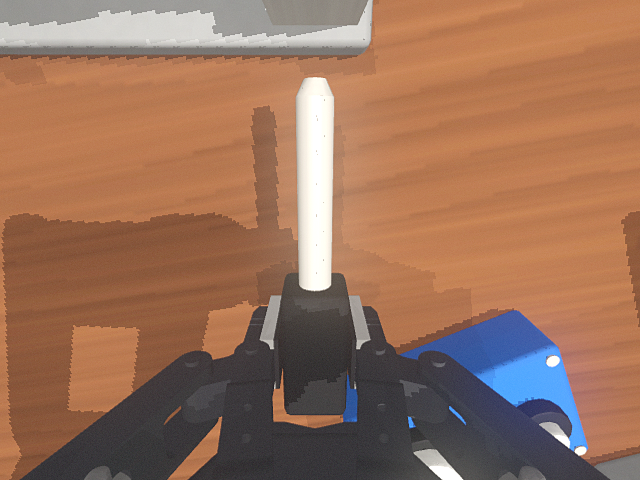

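Call:
apply_moves(steps=[0.03,0,0.003,0,0,0.05,0,0.003,0,0,0.06,0,0.003,0,0,0.07,0,0.003,0,0,0.08,0,0.003,0,0,0.09,0,0.003,0,0,0.09,0,0.003,0,0,0.09,0,0.003,0,0])

```text
time_s: 11.85
tcp_pos: [0.5247, -0.0005, 0.0926]
tcp_rot: [[0.985, -0.173, 0.001], [-0.173, -0.985, -0.003], [0.002, 0.002, -1.0]]
wrist_force: [-0.2, -0.1, -2.8]
grip_width: 0.315
```

Call:
apply_moves(steps=[0.02,0,0,0,0,0.04,0,0,0,0,0.06,0,0,0,0,0.08,0,0,0,0,0.1,0,0,0,0,0.1,0,0,0,0,0.1,0,0,0,0])

```text
time_s: 12.55
tcp_pos: [0.5739, -0.0092, 0.0924]
tcp_rot: [[0.985, -0.173, 0.001], [-0.173, -0.985, -0.002], [0.001, 0.002, -1.0]]
wrist_force: [-0.6, 0.2, -1.4]
grip_width: 0.313
```

Run:
```python
from meas import *
p=robot.capture("wrist"); save(p,"w8"); print(robot.read_state()["wrist_force"],robot.read_state()["moment"])
s=robot.capture("scene"); save(s,"s8",(270,220,430,340),5)
```

```text
[ 0.9651 -0.4137 -2.4644] [-0.003  -0.0233  0.0528]
```

View pics/w8.png

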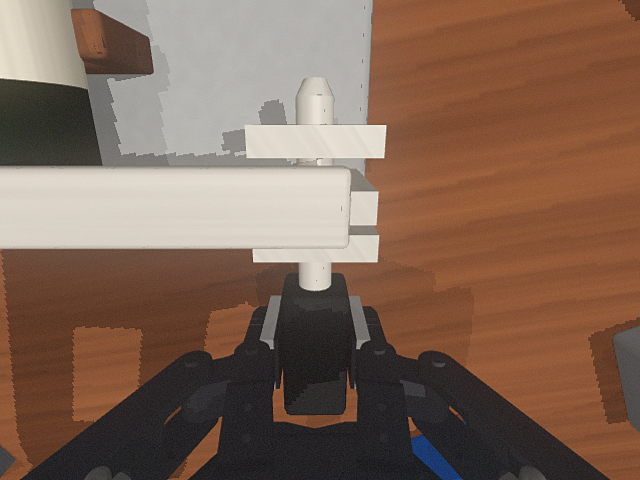

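The pin is through both lugs and the eye, with its tip showing beyond the far lug at (315,78). About 17 mm remain to the shoulder.

Call:
apply_moves(steps=[0.012,0,0,0,0,0.024,0,0,0,0,0.032,0,0,0,0,0.036,0,0,0,0,0.036,0,0,0,0])

```text
time_s: 13.15
tcp_pos: [0.5916, -0.0123, 0.0924]
tcp_rot: [[0.985, -0.173, 0.001], [-0.173, -0.985, -0.003], [0.001, 0.002, -1.0]]
wrist_force: [0.5, -0.7, -0.9]
grip_width: 0.317
```

Call:
apply_moves(steps=[0.004,0,0,0,0,0.006,0,0,0,0,0.008,0,0,0,0,0.008,0,0,0,0])

```text
time_s: 13.55
tcp_pos: [0.5922, -0.0123, 0.0922]
tcp_rot: [[0.985, -0.173, -0.006], [-0.173, -0.985, -0.001], [-0.006, 0.002, -1.0]]
wrist_force: [-10.3, 1.4, 4.3]
grip_width: 0.312
```

Contact at about 10 N after 113 mm of travel, as predicted. Releasing the pin and rising clear.

Call:
apply_moves(steps=[0,0,0,0,0,0,0,0,0,70,0,0,0,0,70,0,0,0,0,70,0,0,0,0,70,0,0,0,0,70,0,0,-0.06,0,70,0,0,-0.14,0,70,0,0,-0.2,0,70,-0.08,0,-0.2,0,70,-0.08,0,-0.2,0,70,-0.08,0,-0.2,0,70])

```text
time_s: 14.75
tcp_pos: [0.5528, -0.005, 0.1926]
tcp_rot: [[0.985, -0.172, -0.006], [-0.172, -0.985, -0.002], [-0.005, 0.003, -1.0]]
wrist_force: [0.6, -0.9, -0.5]
grip_width: 0.7
```

Run:
```python
from meas import *
p=robot.capture("wrist"); save(p,"w9",(200,0,440,180),3); P=cloud(p)
for k in["pin_shoulder","pin_tip","lug_mouth"]: print(k,[(m["uv"],round(m["conf"],2),pt(p,*m["uv"],z=.095)) for m in robot.mark_of(p,k)])
t=robot.capture("top"); T=cloud(t)
for P in(P,T):
    rect(P,"handle",.096,.113,.5,.61,-.05,.05); rect(P,"lug",.111,.121,.6,.625,-.07,.05)
for k in["control_box","start_top","feed_top"]: print(k,[(m["uv"],round(m["conf"],2),pt(t,*m["uv"])) for m in robot.mark_of(t,k)])
g=t["frame"][:,:,1]
m=(T[...,2]>.062)&(T[...,2]<.08)&(T[...,0]>.36)&(T[...,0]<.5)&(T[...,1]>-.31)&(T[...,1]<-.22)&(g>150)
print("start",T[m].mean(0),m.sum(),cv2.minEnclosingCircle((T[m][:,:2]*1000).astype(np.float32)))
```

```text
pin_shoulder [([315.6, 163.5], 0.83, array([ 0.611 , -0.0163,  0.095 ]))]
pin_tip [([314.8, 23.6], 0.89, array([ 0.6909, -0.0297,  0.095 ]))]
lug_mouth [([318.4, 162.2], 0.76, array([ 0.6116, -0.0183,  0.095 ]))]
handle 3423 [ 0.5829 -0.011   0.106 ] [array([581.5, -10.6]), array([28.1, 59.5]), np.float64(80.0)]
lug 1247 [ 0.6173 -0.0173  0.1161] [array([617.2, -16.9]), array([44., 10.]), np.float64(80.7)]
handle none
lug none
control_box [([319.8, 297.5], 0.88, array([ 0.3422, -0.0771,  0.0508])), ([418.7, 259.2], 0.76, array([ 0.4294, -0.292 ,  0.0742]))]
start_top [([408.9, 377.9], 0.78, array([ 0.1774, -0.2688,  0.0981])), ([409.5, 259.0], 0.63, array([ 0.4295, -0.272 ,  0.0744])), ([300.4, 303.9], 0.62, array([ 0.3276, -0.0356,  0.0749]))]
feed_top [([446.4, 248.3], 0.53, array([ 0.4548, -0.3535,  0.0673])), ([461.4, 374.5], 0.49, array([ 0.1853, -0.3812,  0.0859])), ([338.9, 293.4], 0.41, array([ 0.3519, -0.1191,  0.0722])), ([411.0, 260.3], 0.22, array([ 0.4268, -0.2753,  0.074 ]))]
start [ 0.4276 -0.273   0.0742] 294 ((428.46484375, -273.52764892578125), 22.469200134277344)
```

View pics/w9.png

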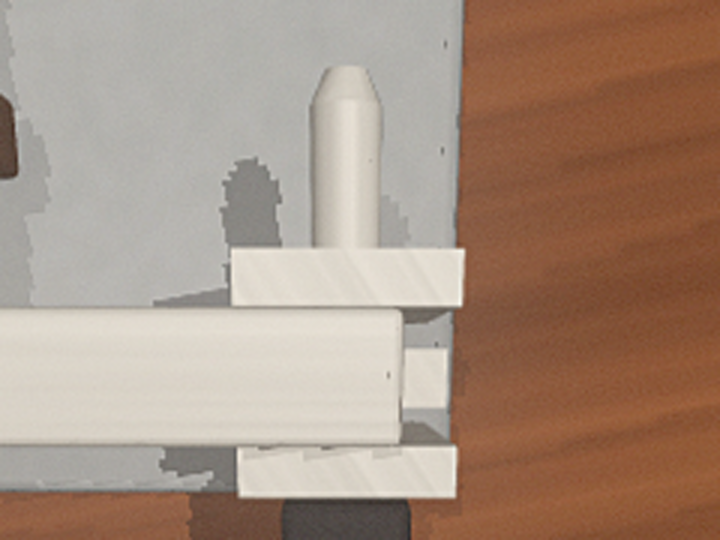

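The handle is flush against the near lug, the tip shows beyond the far lug, and the bar is down. Next is the start button, with the fingers shut.

Call:
apply_moves(steps=[-0.154,0.57,0,0,0,-0.154,0.57,0,0,0,-0.154,0.57,0,0,0,-0.154,0.57,0,0,0,-0.154,0.57,0,0,0,-0.154,0.57,0,0,0,-0.154,0.57,0,0,0,-0.154,0.57,0.12,0,0,-0.154,0.57,0.12,0,0,-0.154,0.57,0.12,0,0,-0.154,0.57,0.12,0,0])

```text
time_s: 16.25
tcp_pos: [0.4292, -0.2726, 0.1341]
tcp_rot: [[0.985, -0.171, -0.006], [-0.171, -0.985, -0.002], [-0.006, 0.003, -1.0]]
wrist_force: [0.5, -0.3, 0.4]
grip_width: -0.0
```

Run:
```python
from meas import *
p=robot.capture("wrist"); save(p,"w10")
P=cloud(p); m=(P[...,2]>.068)&(P[...,2]<.08)&(P[...,0]>.36)&(P[...,0]<.5)&(P[...,1]>-.31)&(P[...,1]<-.22)
print(P[m].mean(0),cv2.minEnclosingCircle((P[m][:,:2]*1000).astype(np.float32)))
s=robot.read_state();print(s["tcp_pos"],s["grip_width"])
```

```text
[ 0.4317 -0.2734  0.0748] ((429.7790832519531, -273.0807800292969), 21.82550811767578)
[ 0.4295 -0.273   0.1347] -0.0020998667209526996
```

Call:
apply_moves(steps=[0,0,0.08,0,0,0,0,0.1,0,0,0,0,0.11,0,0,0,0,0.12,0,0,0,0,0.126,0,0,0,0,0.126,0,0,0,0,0.126,0,0])

```text
time_s: 17.0
tcp_pos: [0.4296, -0.2731, 0.0739]
tcp_rot: [[0.985, -0.171, -0.004], [-0.171, -0.985, -0.004], [-0.003, 0.004, -1.0]]
wrist_force: [-3.9, 5.1, 14.3]
grip_width: 0.001
```

Call:
apply_moves(steps=[0,0,0.006,0,0,0,0,0.006,0,0,0,0,0.006,0,0,0,0,0.006,0,0,0,0,0.006,0,0,0,0,0.006,0,0,0,0,0.006,0,0,0,0,0.006,0,0,0,0,0.006,0,0,0,0,0.006,0,0])

```text
time_s: 18.0
tcp_pos: [0.4297, -0.2731, 0.0738]
tcp_rot: [[0.985, -0.171, -0.003], [-0.171, -0.985, -0.005], [-0.002, 0.005, -1.0]]
wrist_force: [-6.9, 6.4, 20.5]
grip_width: 0.003
```

Call:
apply_moves(steps=[0,0,-0.04,0,0,0,0,-0.1,0,0,0,0,-0.2,0,0,0,0,-0.3,0,0,0,0,-0.3,0,0,0,0,-0.3,0,0])

```text
time_s: 18.6
tcp_pos: [0.4311, -0.2734, 0.2262]
tcp_rot: [[0.985, -0.171, 0.001], [-0.171, -0.985, -0.009], [0.002, 0.008, -1.0]]
wrist_force: [-0.1, -1.5, -0.5]
grip_width: 0.0
```

Run:
```python
from meas import *
for n in("wrist","top","scene"):
    p=robot.capture(n); P=cloud(p)
    rect(P,n+" start top",.06,.08,.40,.46,-.30,-.25)
    rect(P,n+" handle",.092,.109,.54,.612,-.035,.01)
    rect(P,n+" tip",.085,.105,.665,.71,-.06,0)
    for k in["pin_shoulder","pin_tip"]: print(k,[(m["uv"],round(m["conf"],2),pt(p,*m["uv"],z=.095)) for m in robot.mark_of(p,k)][:2])
s=robot.read_state();print(s["tcp_pos"],s["wrist_force"],s["time_s"])
```

```text
wrist start top 2957 [ 0.4328 -0.2747  0.0705] [array([ 429.9, -275. ]), array([59., 50.]), np.float64(0.0)]
wrist handle none
wrist tip none
pin_shoulder []
pin_tip []
top start top 208 [ 0.4168 -0.2659  0.071 ] [array([ 418.6, -271.2]), array([43.3, 34. ]), np.float64(87.4)]
top handle 345 [ 0.5795 -0.0108  0.1041] [array([581.5, -10.3]), array([32.1, 64.7]), np.float64(73.8)]
top tip 41 [ 0.6755 -0.027   0.1019] [array([677. , -26.7]), array([22.8, 13.6]), np.float64(3.2)]
pin_shoulder [([295.3, 173.6], 0.71, array([ 0.6113, -0.0196,  0.095 ]))]
pin_tip [([299.7, 135.9], 0.73, array([ 0.6957, -0.0275,  0.095 ]))]
scene start top 225 [ 0.4362 -0.2712  0.0696] [array([ 433.4, -274.6]), array([49.1, 52.9]), np.float64(89.4)]
scene handle 210 [ 0.5795 -0.008   0.1027] [array([578.7,  -9. ]), array([28.3, 51.5]), np.float64(80.4)]
scene tip 67 [ 0.6798 -0.0255  0.1009] [array([678.4, -26.1]), array([14. , 26.7]), np.float64(78.4)]
pin_shoulder [([339.8, 285.1], 0.6, array([ 0.6186, -0.0088,  0.095 ])), ([476.4, 271.2], 0.27, array([0.5298, 0.2956, 0.095 ]))]
pin_tip [([328.2, 312.2], 0.78, array([ 0.6943, -0.0244,  0.095 ])), ([237.4, 240.1], 0.2, array([ 0.5216, -0.2694,  0.095 ]))]
[ 0.4299 -0.2723  0.223 ] [ 0.0483  0.4683 -0.3135] 19.05
```

```bash
python3 -c "
from station import robot; print(robot.sign_off())"
```

```text
the job is handed in; nothing more can be done
None
```

The job is done and handed in at about 19 s of the 64 s allowed; sign-off gives no verdict.

**What I did:** I drew the pin out of its keeper by the shaft, laid it down and took it again by the handle. I then pushed it through the near lug, the eye and the far lug until the shoulder touched (about 10 N), let go and backed away. After that I pressed the large button on the small grey box with closed fingers. It was at its stop for over 1 s (14 to 20 N, no more travel), and then I released it and raised the arm clear.

**Last checks:**
- **Pin:** The wrist picture after release showed the handle flush on the near lug, the tip beyond the far lug and the bar down. The measured shoulder was within about 1 mm of the estimated mouth position. The axis sits roughly 2 mm below the hole's axis, inside the 6 mm limit. After the press the top camera still put the shoulder at the mouth, about 4 mm to one side, which is coarse but within limits.
- **Scene camera disagreement:** For the shoulder it was about 10 mm off. That view was low-confidence (0.6), and its reading of the handle and tip agreed with the pin being home.
- **Button up:** I checked this only roughly. Mean heights after release were 70 to 71 mm with the 62 mm collar mixed in, which fits a top at 74 mm.
- **Not seen:** My last button close-up was refused because the 12-picture limit was reached, so I centred on it from depth data. I did not re-measure the cup, roll and brush at the end; no move came near them.

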